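Tap the block down onto its parallels

ROBOT

A 6-joint arm with a two-finger parallel gripper is mounted at the origin on the work surface. World frame = base frame: x ahead of the robot, y to its left, z up, the work surface at z = 0. Lengths are in m, angles in degrees, forces in N, time in s.
With the tool pointing down it reaches from about 0.4 to 0.825 m from the base axis. Payload 7 kg.
Tool frame: the origin (TCP) lies at the very end of the fingers, on their centre line; the grasp point (between the pads) lies 19 mm behind it (ctrl.grip_point_offset is the distance from the TCP to the grasp point, in m); x points along the fingers, z is the direction in which the jaws open and shut, and the axes are right-handed (so a half turn about x gives the same grasp; the last joint's range is limited). The gripper opens to 88 mm and grips with 3 to 60 N. Pads are 19 mm wide; open, the fingers measure 130 mm over their backs; the gripper's body (78 mm by 193 mm) begins 47 mm behind the grasp point.
Start: joints at [85.663, 20.546, 0.682, 0, -70.136, -16.507], TCP at [0.24, 0.631, 0.227] pointing down, gripper open.
Joint ranges: [-176.03, 176.03], [-82.01, 121.73], [-58.28, 71.71], [-173.87, 95.51], [-174.79, -0.11], [-173.66, 173.66]. Speed limits (degrees/s): [136.94, 136.94, 172.46, 180, 180, 180].

INTERFACE

Orientations are given as [roll, pitch, yaw] about the fixed x, y, z axes, in that order (R = Rz(yaw) Ry(pitch) Rx(roll)).
In Python, from plant import get_obs, snapshot, calibration, close_job, ctrl gives the robot as it stands.
- The arm moves only by the tool move_arm, never from a script. Its argument "commands" is a list that holds one entry, the list of rows, each a list of 4 numbers: the shift along the tool's x, y, z in cm, then the turn about the tool's x in rad. In form: [[[dx, dy, dz, spin], ...]]. A call has 1 to 8 rows; each row shifts and turns the commanded pose from where the row before left it, along the tool's axes as they then stand; what a row does not reach is not made up. A row lasts 1/10 s, in which the tool goes at most 50 mm and 8.59 degrees, less where a joint would pass 70% of its speed; a pose out of reach is approached as far as the arm can. A call with a gripper value outside its range is refused whole. "jaw" is the finger opening in cm, from 0 to 8.76, set as the call begins (left out, the last holds). The fingers move at their own pace and stop on an object; the grip force is fixed at half the most. Time passes only in rows, so rows that do not move let the fingers close. It gives the time, the measured TCP pose, the force and the opening at its end, in the units of the state.
- get_obs(): the state, without advancing time (a new reading comes with each control period).
- snapshot(name): name is "scene" or "top" or "wrist"; returns (picture, depth): 480x640x3 uint8, red, green, blue; 480x640 float32, m along the optical axis (not along the pixel's ray), 0 where there is no reading.
- calibration(name): a dict with "mtx" (3x3 intrinsics, pixels), "T" (4x4, takes a point from camera to world coordinates); the wrist camera has in their place "tool_from_camera" (4x4, takes a point from camera to tool coordinates, whose origin is the TCP and whose axes are the tool frame's). Camera axes: x right, y up, looking along -z (the intrinsics and any distortion apply to the point x, -y, -z); pixel columns grow to the right and rows downward; lengths in m; the calibration is good to about 2 mm. A picture is of the moment at which its call begins: read the wrist's pose just before it. calibration takes no time and is no camera call.
- close_job(): hands the job in, once; it reports no verdict.
The state is a dict: "clock": time; "joint_pos": joint angles; "qvel": joint speeds; "tau": joint torques, N m; "tool_pos": TCP position; "orientation": TCP orientation; "force": force on the tool from outside, world axes, zero at the start; "moment": the same for the moment, N m; "opening": finger opening in m.
Only numpy, scipy, OpenCV 4.12 (cv2) and the standard library are available. Lean on these libraries where they do the work, as an engineer would, in place of code of your own. Each camera call takes 0.05 s, during which the arm holds its last target. There are 200 camera calls.

TASK

The block in the vise is nipped too high and one of the two parallels under it has slid out to one side. Push that parallel back in until both parallels lie under the whole length of the block, then tap the block down with the mallet until it sits level and hard on both parallels and neither can slide any more. Put the mallet back on the table, clear of the vise, and leave the other things where they are.

Things in the scene. Friction and masses are not known exactly. Their poses are not given: they have to be found in the camera images.
- vise: Grey vise bolted to the table. Origin on the table under the middle of the clamped block; x from the screw to the fixed jaw, y along the jaws, z up. Bed at z = 34 mm, 120 mm wide (y); jaws 120 mm wide, faces at x = 25 and -25, tops at z = 74 mm. Fixed jaw to x = 77, moving jaw to x = -90, screw with a 104 mm cross bar at x = -192 (top z = 73). Low bolted lugs to y = +-88, z = 23 mm.
- block: Aluminium block nipped in the jaws, 50 (x) by 130 (y) by 30 mm; origin at the centre of its underside, axes as the vise's. Starts 5 to 7 mm high, up to 2 degrees out of level either way. It can only go down or tip lengthways: a blow at one end lowers that end and may raise the other. Jaw friction yields to 5 to 10 N and holds it where left. Home on the parallels: underside at vise z = 56, top at 86 mm.
- block_left (a point): Point on the block's top face, on the centre line, 5 mm in from its +y end (vise y = 60 mm). Home at vise z = 86 mm.
- block_right (a point): Point on the block's top face, on the centre line, 5 mm in from its -y end (vise y = -60 mm). Home at vise z = 86 mm.
- parallel_far: Steel parallel, a bar 10 (x) by 160 (y) by 22 mm high, 0.27 kg, loose on the vise bed against the fixed jaw, under the block; origin at the centre of its underside. Starts slid out 32 to 46 mm to the vise's +y. Right place: vise y = 0 within 15 mm, standing out about 15 mm past the block at either end.
- parallel_far_center (a point): Centre of that parallel, half-way up (11 mm above its underside, vise z = 45 mm); y runs along its length, its ends are 80 mm away along +y and -y.
- parallel_near: The other steel parallel, alike, against the moving jaw; it starts in its right place (vise y = 0 within 9 mm), and stays there.
- mallet: Soft-face mallet, 0.6 kg, standing on one face, left or right of the vise. Origin at the centre of the lower face; z up the head's axis (striking direction), handle level along -x. Head 50 mm across, 96 high; faces flat over 34 mm, rims rounded. Handle: centre line at z = 48; 22 mm wide, 26 high from the head to x = -75 mm, then a rubber grip 26 wide, 30 high to x = -175 mm.
- mallet_grip (a point): Place to grip the mallet from above: centre line of the handle, 48 mm from the head's axis (23 mm clear of the head) and 48 mm above the lower face; axes as the mallet's. The handle is 22 mm wide here.
- mallet_head (a point): Centre of the mallet's head, 48 mm above its lower face.
- bit_case: Bystander: flat black drill-bit case 150 x 95 x 36 mm, on the other side of the vise from the mallet. Leave alone. Origin at the centre of its underside.
- carton: Bystander: white and blue product carton 120 x 180 x 70 mm beyond the vise. Leave alone. Origin at the centre of its underside.
- spray_can: Bystander: spray can 60 mm across, 170 mm high, beyond the vise on the right. Leave alone. Origin at the centre of its underside.
There are look-alikes about, which are no part of the job. What is shaped like the mallet but purple or yellow is not meant.

How it is judged:
By the outcome, as a careful person would: the job done as asked, in the order asked, and still so for the second after the job is handed in, with the robot touching nothing.
It also fails if it takes over 72 s, if anything falls off the work surface, if the arm or the gripper's body presses on something with over 40 N, if the wrist force passes 120 N, or if a joint passes its speed limit or range.

## Working session

There is one attempt and no reset: what is moved stays moved. The work goes in short steps, Python scripts to look and compute and a tool call to move; the robot and the scene stay as the last step left them, time stands still between calls to the robot, and variables do not carry over. Pictures are saved under pics/ and viewed, about 8 in all and at most 12, crops included, and the job is handed in when it is done.

Besides the shell and the picture viewer there is one more tool, called after "Emit:" by a JSON object that holds its "op" and its "data", one argument or row to a line. move_arm: Moves the arm, as the interface text tells. Its arguments: {"type":"object","properties":{"commands":{"type":"array"},"jaw":{"type":"number"}},"required":["commands"]}

```bash
mkdir -p pics; cat > h.py <<'E'
import numpy as np, cv2
from plant import get_obs, snapshot, calibration, close_job, ctrl
from scipy.spatial.transform import Rotation as R
def tool():
    o=get_obs(); T=np.eye(4); T[:3,:3]=R.from_euler('xyz',o['orientation'],degrees=True).as_matrix(); T[:3,3]=o['tool_pos']; return T
def cam(name):
    c=calibration(name); T=c['T'] if 'T' in c else tool()@c['tool_from_camera']
    return c['mtx'],np.array(T)
def shot(name):
    K,T=cam(name); p,d=snapshot(name); return p,d,np.array(K),T
def save(n,p): cv2.imwrite('pics/'+n,cv2.cvtColor(p,cv2.COLOR_RGB2BGR))
def cloud(d,K,T):
    v,u=np.mgrid[0:480,0:640]; P=np.stack([(u-K[0,2])/K[0,0]*d,-(v-K[1,2])/K[1,1]*d,-d],-1)
    return P@T[:3,:3].T+T[:3,3]
def ray(uv,z,K,T):
    u,v=uv; r=T[:3,:3]@np.array([(u-K[0,2])/K[0,0],-(v-K[1,2])/K[1,1],-1]); return T[:3,3]+r*(z-T[2,3])/r[2]
def proj(p,K,T):
    q=T[:3,:3].T@(np.array(p)-T[:3,3]); return K[0,0]*q[0]/-q[2]+K[0,2], K[1,2]+K[1,1]*q[1]/q[2]
E
python3 - <<'E'
from h import *
for n in('scene','top'):
    p,d,K,T=shot(n); save(n+'.png',p); np.savez(n,p=p,d=d,K=K,T=T); print(n,K.tolist(),T.round(3).tolist(),[k for k in calibration(n)])
    print((d==0).mean())
print(calibration('wrist')); print(get_obs(), ctrl.grip_point_offset)
E
```

```text
scene [[467.32548374139174, 0.0, 318.01100438234147], [0.0, 467.32548374139174, 236.5697566613897], [0.0, 0.0, 1.0]] [[-0.852, -0.284, 0.44, 1.057], [0.524, -0.462, 0.716, 0.754], [0.0, 0.84, 0.542, 0.699], [0.0, 0.0, 0.0, 1.0]] ['mtx', 'T']
0.003912760416666667
top [[580.5128734042543, 0.0, 313.47926998770356], [0.0, 580.5128734042543, 233.3497114981805], [0.0, 0.0, 1.0]] [[0.012, 0.986, -0.164, 0.284], [-1.0, 0.014, 0.011, -0.087], [0.014, 0.164, 0.986, 1.734], [0.0, 0.0, 0.0, 1.0]] ['mtx', 'T']
0.003958333333333334
{'mtx': array([[367.95605817,   0.        , 319.99600799],
       [  0.        , 367.95605817, 248.4711007 ],
       [  0.        ,   0.        ,   1.        ]]), 'tool_from_camera': array([[ 5.27707863e-04,  2.49820220e-01, -9.68292094e-01,
        -1.57395443e-01],
       [-7.85174759e-04,  9.68292034e-01,  2.49819776e-01,
         6.62466820e-02],
       [ 9.99999553e-01,  6.28446652e-04,  7.07127851e-04,
        -1.25615059e-03],
       [ 0.00000000e+00,  0.00000000e+00,  0.00000000e+00,
         1.00000000e+00]])}
{'clock': 0.1, 'joint_pos': array([ 8.56633407e+01,  2.05870757e+01,  6.42171399e-01, -1.72953057e-02,
       -7.01342201e+01, -1.65043378e+01]), 'qvel': array([ 0.07778939, -0.09017062,  0.15608144,  0.0565953 , -0.03491344,
        0.03557244]), 'tau': array([-1.23844944e-03, -5.84160376e+01,  2.93753135e+01,  7.01555684e+00,
        1.01704712e-02, -4.09636459e-05]), 'tool_pos': array([0.24005221, 0.63044589, 0.22574455]), 'orientation': array([   4.89331492,   89.91922169, -105.95357072]), 'force': array([ 0.05618522, -0.28570726,  0.31361866]), 'moment': array([-0.00544501, -0.01202447, -0.04098475]), 'opening': 0.08748556337405333} 0.0188
```

View pics/scene.png

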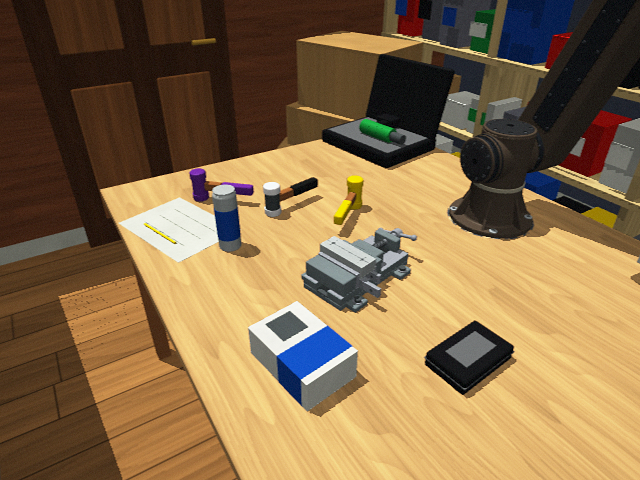

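View pics/top.png

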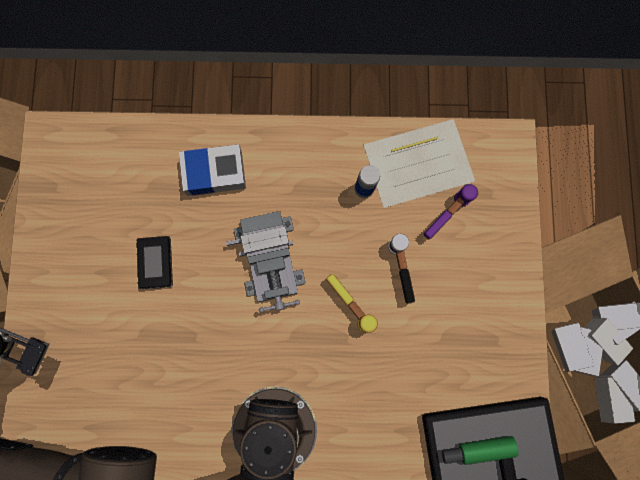

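The mallet-like things in top.png are purple (468,193), yellow (368,323), and white-headed with a black grip (400,243). The last one fits because it is neither purple nor yellow. The vise is at (268,258). Next I'll measure and confirm the mallet in a crop.

```bash
python3 - <<'E'
from h import *
out=[]
for n in('scene','top'):
    z=np.load(n+'.npz'); p,d,K,T=[z[k] for k in'pdKT']; C=cloud(d,K,T)
    # table check
    print(n,'table z',np.median(C[280:300,180:200,2]) if n=='top' else np.median(C[340:350,200:210,2]))
    if n=='top': reg=(slice(195,320),slice(215,315)); cr=(slice(180,340),slice(300,500))
    else: reg=(slice(220,320),slice(290,430)); cr=(slice(140,260),slice(170,390))
    P=C[reg].reshape(-1,3)
    hist=np.histogram(P[:,2],bins=np.arange(0.02,.11,.004)); print(hist[0])
    for a,b in((.083,.11),(.066,.081)):
        q=P[(P[:,2]>a)&(P[:,2]<b)]
        r=cv2.minAreaRect((q[:,:2]*1000).astype(np.float32)); print(a,len(q),r,q.mean(0))
    M=C[(slice(225,310),slice(380,420)) if n=='top' else (slice(170,222),slice(255,325))].reshape(-1,3)
    h=M[M[:,2]>.085]; g=M[(M[:,2]>.03)&(M[:,2]<.075)]
    print('head',len(h),h.mean(0),np.percentile(h[:,2],[5,95]),cv2.minAreaRect((h[:,:2]*1000).astype(np.float32)))
    print('handle',cv2.fitLine((g[:,:2]*1000).astype(np.float32),cv2.DIST_HUBER,0,.01,.01).ravel(),g.mean(0),g.min(0),g.max(0))
    out.append(cv2.resize(p[cr],(400,300)))
    out.append(cv2.resize(p[reg],(400,300)))
save('crop1.png',np.vstack([np.hstack(out[:2]),np.hstack(out[2:])]))
E
```

```text
scene table z -0.0016426599803553987
[151  98 245 445 166 172 187 181 277 218 212 618 983 222  76  80 102 626
 101   0   0   0]
0.083 848 ((537.9459838867188, 37.01091766357422), (54.36714553833008, 133.4984588623047), 12.409316062927246) [0.53991127 0.041271   0.08988526]
0.066 1700 ((555.5517578125, 49.24200439453125), (429.454833984375, 146.69891357421875), 19.259611129760742) [0.58293956 0.06581066 0.07016208]
head 155 [ 0.59932057 -0.21726617  0.16254031] [0.08658237 0.69917709] ((781.430908203125, 196.74862670898438), (1242.3209228515625, 48.91635513305664), 65.89969635009766)
handle [ 9.7772390e-01  2.0989524e-01  4.6170142e+02 -3.5579858e+02] [ 0.47248761 -0.35463532  0.05179988] [ 0.36771617 -0.39431094  0.03008097] [ 0.55990561 -0.32367276  0.07497115]
top table z 7.570931324918373e-05
[117  89 213 290 219  70  46  58  83 119 202 378 561 457 177  51 131 270
 255 107  22   1]
0.083 795 ((536.8320922851562, 34.524417877197266), (54.27732849121094, 129.72268676757812), 14.070072174072266) [0.53680248 0.03448304 0.09204379]
0.066 1416 ((477.7509765625, 18.21044921875), (277.7524108886719, 125.73233795166016), 13.280360221862793) [0.51949561 0.03128881 0.07185438]
head 251 [ 0.5219365  -0.33891898  0.17994129] [0.08734289 0.92122321] ((414.61346435546875, -233.70069885253906), (46.466102600097656, 392.21331787109375), 45.47295379638672)
handle [ 9.7120881e-01  2.3822974e-01  4.3858270e+02 -3.6972659e+02] [ 0.43956855 -0.37026561  0.05923486] [ 0.36323984 -0.3988129   0.03054162] [ 0.54290805 -0.33074706  0.07275038]
```

View pics/crop1.png

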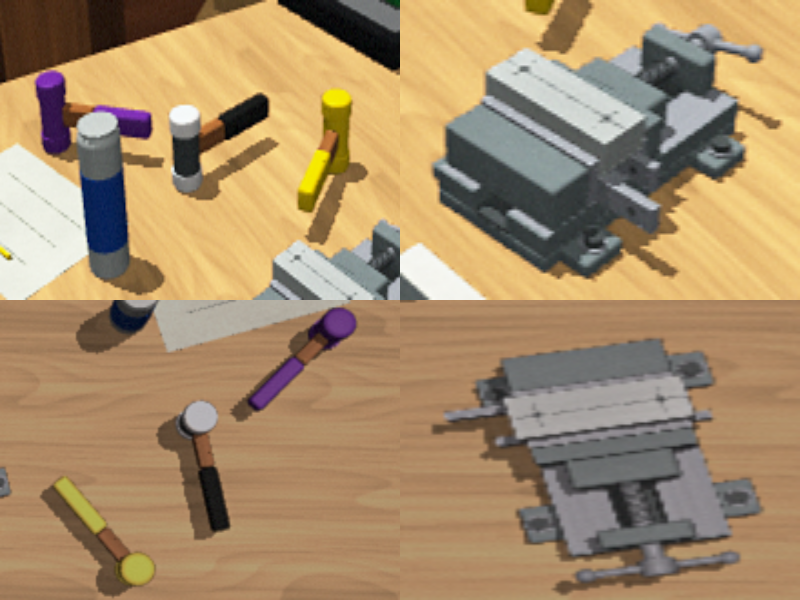

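Confirmed: the mallet to use has white faces, a black band, a brown neck and a black grip. It stands right of the vise. The far parallel sticks out on vise +y (scene crop, right of the block). Next is planning the hover.

```bash
cat >> h.py <<'E'
def plan(p,zang):
    """rows: spin(rad) first, then shift cm in the spun tool axes"""
    T=tool(); A=T[:3,:3]
    cur=np.degrees(np.arctan2(A[1,2],A[0,2])); s=(cur-zang+90)%180-90  # tool x down: +spin turns z clockwise seen from above
    B=A@R.from_euler('x',s,degrees=True).as_matrix()
    print('tcp',T[:3,3].round(4),'x',A[:,0].round(3),'zang',round(cur,2),'->',np.degrees(np.arctan2(B[1,2],B[0,2])).round(2),'spin',np.radians(s).round(4),'y axis',B[:,1].round(3),'shift cm',(B.T@(np.array(p)-T[:3,3])*100).round(2),'j6',get_obs()['joint_pos'][5].round(1))
def vw(x,y,z,c,yaw):
    a=np.radians(yaw); return np.array([c[0]+x*np.cos(a)-y*np.sin(a),c[1]+x*np.sin(a)+y*np.cos(a),z])
E
python3 - <<'E'
from h import *
plan(vw(.02,.15,.2,(.537,.036),13.3),13.3)
E
```

```text
tcp [0.2401 0.6304 0.2257] x [-0.    -0.001 -1.   ] zang -110.85 -> -166.7 spin 0.9748 y axis [ 0.23  -0.973  0.001] shift cm [  2.62  49.68 -17.22] j6 -16.5
```

```bash
python3 - <<'E'
from h import *
plan(vw(0,.08,.25,(.537,.036),13.3),13.3)
E
```

```text
tcp [0.2401 0.6304 0.2257] x [-0.    -0.001 -1.   ] zang -110.85 -> -166.7 spin 0.9748 y axis [ 0.23  -0.973  0.001] shift cm [ -2.37  56.68 -15.22] j6 -16.5
```

Emit:
{"op": "move_arm", "data": {
  "commands": [
    [[-0.5,0,0,0.14],[-0.5,0,0,0.14],[-0.5,0,0,0.14],[-0.5,0,0,0.14],[-0.5,0,0,0.14],[0,0,0,0.14],[0,0,0,0.1348],[0,3,-1,0]]
  ],
  "jaw": 0
}}

```text
clock: 0.9
tool_pos: [0.2556, 0.6053, 0.25]
orientation: [58.0, 89.9, -108.8]
force: [0.6, 0.7, -0.6]
opening: 0.0294
```

Emit:
{"op": "move_arm", "data": {
  "commands": [
    [[0,4,-1.4,0],[0,4,-1.4,0],[0,4,-1.4,0],[0,4,-1.4,0],[0,4,-1.4,0],[0,4,-1.4,0],[0,4,-1.4,0],[0,4,-1.4,0]]
  ]
}}

```text
clock: 1.7
tool_pos: [0.4399, 0.3166, 0.2514]
orientation: [4.2, 90.0, -162.5]
force: [0.4, 0.7, -0.5]
opening: 0.0003
```

```bash
python3 - <<'E'
from h import *
plan(vw(0,.08,.25,(.537,.036),13.3),13.3); print(get_obs()['clock'])
E
```

```text
tcp [0.4399 0.3166 0.2514] x [-0. -0. -1.] zang -166.68 -> -166.7 spin 0.0003 y axis [ 0.23  -0.973  0.   ] shift cm [ 0.14 21.54 -2.99] j6 -43.1
1.7
```

Emit:
{"op": "move_arm", "data": {
  "commands": [
    [[0,4,-0.6,0],[0,4,-0.6,0],[0,4,-0.6,0],[0,4,-0.6,0],[0,4,-0.6,0],[0,1.5,0,0],[0,0,0,0],[0,0,0,0]]
  ]
}}

```text
clock: 2.5
tool_pos: [0.518, 0.116, 0.2513]
orientation: [-21.6, 90.0, 171.7]
force: [0.1, -0.3, 0.7]
opening: 0.0002
```

```bash
python3 - <<'E'
from h import *
p,d,K,T=shot('wrist'); save('w1.png',p); np.savez('w1',p=p,d=d,K=K,T=T)
C=cloud(d,K,T); print(T.round(3).tolist(),(d==0).mean())
P=C.reshape(-1,3); print(np.histogram(P[:,2],bins=np.arange(-.01,.11,.004)))
m=((C[...,2]>.083)&(C[...,2]<.105)&(np.hypot(C[...,0]-.537,C[...,1]-.036)<.09)).astype(np.uint8)
n,l,s,c=cv2.connectedComponentsWithStats(m); i=1+s[1:,4].argmax(); q=C[l==i]
print(len(q),cv2.minAreaRect((q[:,:2]*1000).astype(np.float32)))
a,_,_,_=np.linalg.lstsq(np.c_[q[:,:2],np.ones(len(q))],q[:,2],rcond=None); print('plane',a)
E
```

```text
[[-0.974, 0.221, 0.057, 0.533], [-0.228, -0.942, -0.244, 0.052], [-0.0, -0.251, 0.968, 0.409], [0.0, 0.0, 0.0, 1.0]] 0.016640625
(array([     0,   8728, 120920,    329,    309,   2047,   1633,    830,
          763,    311,   5566,   1732,    461,    693,    723,    693,
         1687,   1665,   1936,  17760,  16538,    470,      0,      0,
          748,   9199,     87,      0,      0]), array([-0.01 , -0.006, -0.002,  0.002,  0.006,  0.01 ,  0.014,  0.018,
        0.022,  0.026,  0.03 ,  0.034,  0.038,  0.042,  0.046,  0.05 ,
        0.054,  0.058,  0.062,  0.066,  0.07 ,  0.074,  0.078,  0.082,
        0.086,  0.09 ,  0.094,  0.098,  0.102,  0.106]))
10034 ((539.0133666992188, 36.19721221923828), (50.111576080322266, 130.10032653808594), 13.207916259765625)
plane [ 0.00545087 -0.01941574  0.08923795]
```

View pics/w1.png

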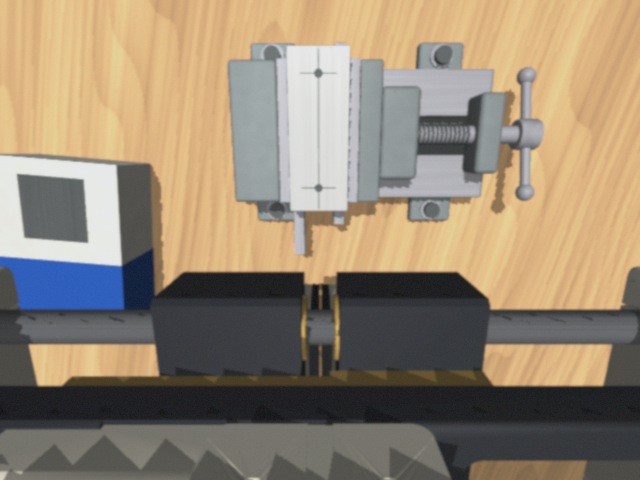

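The wrist view shows the block at (318,128), the far parallel's end at (301,253) and the near one's at (339,223). The fitted block face is 50.1 x 130.1 mm, which matches the given size.

```bash
python3 - <<'E'
from h import *
z=np.load('w1.npz'); K,T=z['K'],z['T']
c=np.array([.539,.0362]);a=np.radians(13.2);Rv=np.array([[np.cos(a),-np.sin(a)],[np.sin(a),np.cos(a)]])
for uv,zz in(((301,253),.056),((301,243),.056),((339,223),.056),((318,72),.0925),((318,188),.0905),((237,130),.074),((232,60),.074),((237,201),.074)): print(uv,((ray(uv,zz,K,T)[:2]-c)@Rv*1000).round(1))
plan(vw(.02,.145,.12,c,13.2),13.2)
E
```

```text
(301, 253) [ 16.9 112.9]
(301, 243) [ 16.8 102.6]
(339, 223) [-20.5  82.6]
(318, 72) [ -0.4 -45.2]
(318, 188) [-0.3 45.8]
(237, 130) [70.  -2.6]
(232, 60) [ 71. -58.]
(237, 201) [73.5 59. ]
tcp [0.5179 0.1165 0.2514] x [-0.  0. -1.] zang -166.69 -> -166.8 spin 0.0019 y axis [ 0.228 -0.974 -0.   ] shift cm [13.14 -6.2  -2.22] j6 -20.5
```

Emit:
{"op": "move_arm", "data": {
  "commands": [
    [[0,-3.2,-1.2,0.002],[0,-3,-1,0],[3.5,0,0,0],[3.5,0,0,0],[3.5,0,0,0],[3.5,0,0,0],[3.5,0,0,0],[2.4,0,0,0]]
  ]
}}

```text
clock: 3.35
tool_pos: [0.5239, 0.1822, 0.0503]
orientation: [16.3, 89.9, -150.4]
force: [0.0, -0.1, 0.4]
opening: 0.0005
```

Emit:
{"op": "move_arm", "data": {
  "commands": [
    [[0.5,0,0,0],[0.5,0,0,0],[0,0.8,0,0],[0,0.5,0,0],[0,0.5,0,0],[0,0.5,0,0],[0,0.5,0,0],[0,0,0,0]]
  ]
}}

```text
clock: 4.15
tool_pos: [0.532, 0.1534, 0.0429]
orientation: [-163.5, 90.0, 29.6]
force: [-0.0, 0.1, 0.6]
opening: 0.0002
```

```bash
python3 - <<'E'
from h import *
c=np.array([.539,.0362])
plan(vw(.02,.0895,.042,c,13.2),13.2);print(get_obs()['force'],get_obs()['clock'])
E
```

```text
tcp [0.532  0.1534 0.0429] x [ 0.  0. -1.] zang -166.85 -> -166.8 spin -0.0009 y axis [ 0.228 -0.974 -0.   ] shift cm [ 0.09  2.62 -0.01] j6 -23.2
[-0.00951861  0.08640299  0.59544868] 4.15
```

Emit:
{"op": "move_arm", "data": {
  "commands": [
    [[0,0.4,0,0],[0,0.4,0,0],[0,0.4,0,0],[0,0.4,0,0],[0,0.4,0,0],[0,0.4,0,0],[0,0.2,0,0],[0,0,0,0]]
  ]
}}

```text
clock: 4.95
tool_pos: [0.5375, 0.1282, 0.0424]
orientation: [31.0, 90.0, -135.8]
force: [-0.5, -0.0, -0.2]
opening: 0.0
```

Emit:
{"op": "move_arm", "data": {
  "commands": [
    [[0,-3,0,0],[-5,-2,0,0],[-5,0,0,0],[-5,0,0,0],[-5,2.5,0.5,0],[-1,4,0.5,0],[0,5,0.7,0],[0,0,0,0]]
  ]
}}

```text
clock: 5.75
tool_pos: [0.5356, 0.0591, 0.244]
orientation: [58.7, 90.0, -108.4]
force: [0.5, 0.7, -0.1]
opening: 0.0004
```

```bash
python3 - <<'E'
from h import *
p,d,K,T=shot('wrist'); save('w2.png',cv2.resize(p[20:280,200:420],(660,780))[:600]); save('w2full.png',p); np.savez('w2',p=p,d=d,K=K,T=T)
C=cloud(d,K,T); c=np.array([.539,.0362]);a=np.radians(13.2);Rv=np.array([[np.cos(a),-np.sin(a)],[np.sin(a),np.cos(a)]])
V=(C[...,:2]-c)@Rv*1000; Z=C[...,2]*1000
# ends sticking out at heights 48..60
for s in(1,-1):
  for x0,x1 in((12,27),(-27,-12)):
    m=(V[...,0]>x0)&(V[...,0]<x1)&(s*V[...,1]>66)&(s*V[...,1]<140)&(Z>49)&(Z<62); print(s,x0,m.sum(),np.percentile(s*V[...,1][m],[2,98]).round(1) if m.sum() else '',np.median(Z[m]) if m.any() else '', np.median(V[...,0][m]) if m.any() else '')
print(get_obs()['clock'],get_obs()['tool_pos'])
E
```

```text
1 12 15 [77.  79.5] 55.20678202317442 16.29892178689592
1 -27 0   
-1 12 159 [68. 79.] 55.11438533491475 20.319965887402123
-1 -27 125 [67.8 76.3] 55.26016305089726 -18.818534385090388
5.8 [0.53564587 0.06075419 0.24355886]
```

View pics/w2full.png

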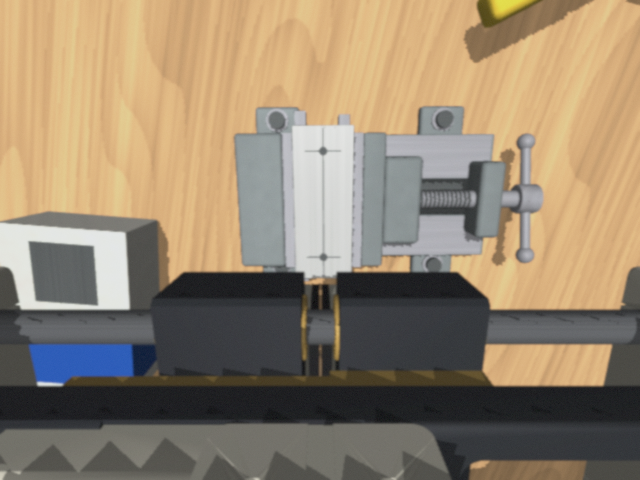

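Both parallels' ends now sit at vise y ≈ ±79 (far) and −76/+83 (near), so the parallels are in place. Now the mallet.

```bash
python3 - <<'E'
from h import *
z=np.load('top.npz'); p,d,K,T=[z[k] for k in'pdKT']
b=p[230:262,385:416].astype(int); m=(b.min(2)>165).astype(np.uint8); n,l,s,c=cv2.connectedComponentsWithStats(m); i=1+s[1:,4].argmax()
uv=c[i]+[385,230]; h=ray(uv,.096,K,T); print(uv,s[i],h, ray((408,300),.06,K,T))
plan(vw(-.12,0,.25,h,13),103)
E
```

```text
[400.15463918 241.5       ] [  8   4  16  16 194] [ 0.53614096 -0.35364098  0.096     ] [ 0.37182642 -0.38006031  0.06      ]
tcp [0.5356 0.0608 0.2436] x [-0. -0. -1.] zang -167.04 -> 103.0 spin 1.5702 y axis [-0.974 -0.225  0.001] shift cm [ -0.62  21.27 -40.39] j6 -14.4
```

Emit:
{"op": "move_arm", "data": {
  "commands": [
    [[-0.6,0,0,0.1425],[0,0,0,0.1425],[0,0,0,0.1425],[0,0,0,0.1425],[0,0,0,0.1425],[0,0,0,0.1425],[0,0,0,0.1425],[0,0,0,0.1425]]
  ],
  "jaw": 7
}}

```text
clock: 6.6
tool_pos: [0.5357, 0.0641, 0.2489]
orientation: [80.8, 89.9, -151.6]
force: [0.7, -0.4, 0.3]
opening: 0.0588
```

Emit:
{"op": "move_arm", "data": {
  "commands": [
    [[0,0,0,0.1425],[0,0,0,0.1425],[0,0,0,0.1452],[0,2,-4,0],[0,2,-4,0],[0,2,-4,0],[0,2,-4,0],[0,2,-4,0]]
  ]
}}

```text
clock: 7.4
tool_pos: [0.4838, -0.1549, 0.2492]
orientation: [84.1, 89.9, -172.6]
force: [1.5, -0.9, -0.3]
opening: 0.0702
```

Emit:
{"op": "move_arm", "data": {
  "commands": [
    [[0,2.3,-4,0],[0,2.3,-4,0],[0,2.3,-4,0],[0,2.3,-4,0],[0,2,-4,0],[0,0,-0.4,0],[0,0,0,0],[0,0,0,0]]
  ]
}}

```text
clock: 8.2
tool_pos: [0.4223, -0.3775, 0.249]
orientation: [43.8, 89.9, 147.1]
force: [0.2, 0.4, 0.3]
opening: 0.07
```

```bash
python3 - <<'E'
from h import *
p,d,K,T=shot('wrist'); save('w3.png',p); np.savez('w3',p=p,d=d,K=K,T=T)
C=cloud(d,K,T); print(get_obs()['tool_pos'],get_obs()['clock'],proj((.536,-.354,.096),K,T))
v,u=np.mgrid[0:480,0:640]; ok=(np.hypot(C[...,0]-.52,C[...,1]+.355)<.15)&(v<262)
t=ok&(C[...,2]>.088)&(C[...,2]<.1); print('head',t.sum(),cv2.minEnclosingCircle((C[t][:,:2]*1000).astype(np.float32)),C[t][:,2].mean())
g=ok&(C[...,2]>.053)&(C[...,2]<.07); g=C[g]; g=g[np.hypot(g[:,0]-.536,g[:,1]+.354)>.03]
if len(g)>5: print('handle',len(g),cv2.fitLine((g[:,:2]*1000).astype(np.float32),cv2.DIST_HUBER,0,.01,.01).ravel(),g.min(0),g.max(0))
E
```

```text
[ 0.42255807 -0.3771881   0.24925621] 8.25 (np.float64(314.969313643538), np.float64(354.13263182069636))
head 0 ((0.0, 0.0), 0.0) nan
handle 2393 [ 9.8067290e-01  1.9565442e-01  4.1360162e+02 -3.7779037e+02] [ 0.37175827 -0.39794939  0.0543591 ] [ 0.46029961 -0.35708896  0.06431217]<stdin>:5: RuntimeWarning: Mean of empty slice.
  ret = ret.dtype.type(ret / rcount)
```

View pics/w3.png

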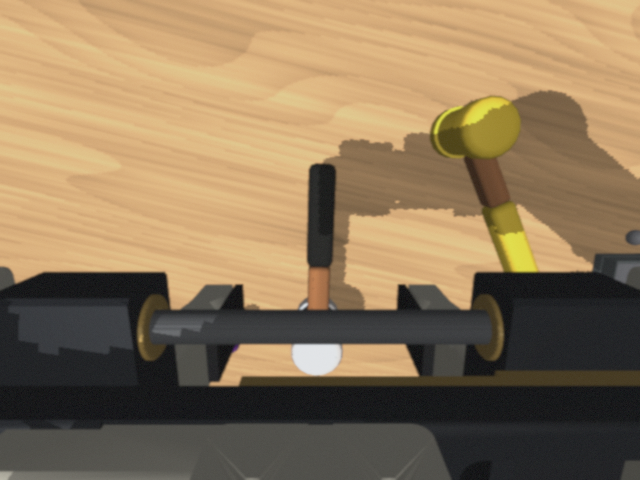

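The wrist view shows the mallet head at (317,353) and the handle running up to (322,166). The head position matches the top-camera estimate to about 2 mm, and the handle yaw is 11.3°.

```bash
python3 - <<'E'
from h import *
plan((.489,-.363,.029),101.3)
E
```

```text
tcp [ 0.4226 -0.3772  0.2493] x [-0.001  0.    -1.   ] zang 103.29 -> 101.3 spin 0.0348 y axis [-0.981 -0.196  0.   ] shift cm [22.02 -6.8   0.08] j6 -54.7
```

Emit:
{"op": "move_arm", "data": {
  "commands": [
    [[0,-2,0,0.0348],[0,-3.4,0,0],[0,-1.4,0.1,0],[3.5,0,0,0],[3.5,0,0,0],[3.5,0,0,0],[3.5,0,0,0],[3.5,0,0,0]]
  ]
}}

```text
clock: 9.05
tool_pos: [0.489, -0.3621, 0.0737]
orientation: [-119.2, 90.0, -17.8]
force: [0.7, -0.5, 0.0]
opening: 0.0702
```

Emit:
{"op": "move_arm", "data": {
  "commands": [
    [[1.5,0,0,0],[1.3,0,0,0],[1,0,0,0],[0,0,0,0],[0,0,0,0]]
  ]
}}

```text
clock: 9.55
tool_pos: [0.4891, -0.3634, 0.0372]
orientation: [-132.7, 89.9, -31.5]
force: [-0.1, 0.0, -0.5]
opening: 0.07
```

Emit:
{"op": "move_arm", "data": {
  "commands": [
    [[0,0,0,0],[0,0,0,0],[0,0,0,0],[0,0,0,0],[0,0,0,0],[0,0,0,0],[0,0,0,0],[0,0,0,0]]
  ],
  "jaw": 0
}}

```text
clock: 10.35
tool_pos: [0.4885, -0.3635, 0.0365]
orientation: [124.3, 90.0, -134.5]
force: [-0.7, -0.2, 0.7]
opening: 0.0216
```

Emit:
{"op": "move_arm", "data": {
  "commands": [
    [[-1,0,0,0],[-2,0,0,0],[-3,0,0,0],[-3,0,0,0],[-3,0,0,0],[-3,0,0,0],[-2,0,0,0],[0,0,0,0]]
  ]
}}

```text
clock: 11.15
tool_pos: [0.4895, -0.3639, 0.2097]
orientation: [-125.0, 89.7, -23.8]
force: [0.6, -0.4, -5.3]
opening: 0.022
```

```bash
python3 - <<'E'
from h import *
o=get_obs();print(o['force'],o['moment'],o['clock'],o['opening'])
c=np.array([.539,.0362])
T=tool();print('grip yaw offset ok')
# head on block: head centre at vise (0,y); mallet yaw = zang-90
for y in(0,-.045): plan(vw(-.048,y,.2,c,13.2),103.2)
E
```

```text
[ 0.64372609 -0.39172224 -5.33018583] [-0.07590401 -0.11112334 -0.09249831] 11.15 0.022017011815762474
grip yaw offset ok
tcp [ 0.4895 -0.3639  0.2097] x [ 0.004 -0.002 -1.   ] zang 101.24 -> 103.2 spin -0.0341 y axis [-0.974 -0.228 -0.004] shift cm [ 0.9  -9.15 37.82] j6 -60.5
tcp [ 0.4895 -0.3639  0.2097] x [ 0.004 -0.002 -1.   ] zang 101.24 -> 103.2 spin -0.0341 y axis [-0.974 -0.228 -0.004] shift cm [ 0.91 -9.15 33.32] j6 -60.5
```

Emit:
{"op": "move_arm", "data": {
  "commands": [
    [[0,0,0,-0.0341],[0,-1,4,0],[0,-1,4,0],[0,-1,4,0],[0,-1,4,0],[0,-1,4,0],[0,-1,4,0],[0,-1,4,0]]
  ]
}}

```text
clock: 11.95
tool_pos: [0.4911, -0.0732, 0.2048]
orientation: [72.4, 89.8, 175.5]
force: [1.0, 0.1, -5.8]
opening: 0.0218
```

Emit:
{"op": "move_arm", "data": {
  "commands": [
    [[0,-1,4,0],[0,-1.1,2.8,0],[0,0,0,0],[0,0,0,0]]
  ]
}}

```text
clock: 12.35
tool_pos: [0.4965, -0.0033, 0.205]
orientation: [85.4, 89.8, -171.3]
force: [-0.3, -0.4, -6.2]
opening: 0.0217
```

```bash
python3 - <<'E'
from h import *
c=np.array([.539,.0362])
plan(vw(-.048,-.03,.165,c,13.2),103.2);print(get_obs()['force'])
p,d,K,T=shot('scene'); save('s2.png',cv2.resize(p[190:320,280:440],(640,520))); np.savez('s2',p=p,d=d,K=K,T=T)
E
```

```text
tcp [ 0.4965 -0.0033  0.205 ] x [-0.003 -0.    -1.   ] zang 103.27 -> 103.2 spin 0.0013 y axis [-0.974 -0.228  0.003] shift cm [ 3.99 -0.25 -0.13] j6 -99.0
[-0.34741472 -0.37072624 -6.16464746]
```

View pics/s2.png

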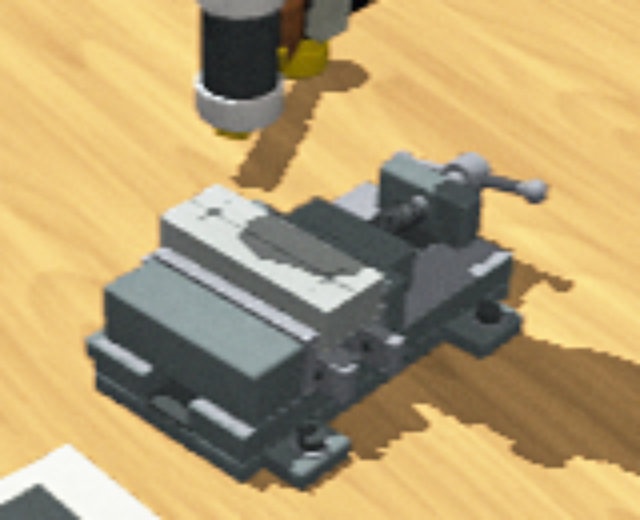

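The mallet is held upright above the block's right half. First tap.

Emit:
{"op": "move_arm", "data": {
  "commands": [
    [[2,-0.2,-0.1,0],[2,0,0,0],[2,0,0,0],[1.9,0,0,0],[0.2,0,0,0],[0,0,0,0]]
  ]
}}

```text
clock: 13.0
tool_pos: [0.4994, -0.0053, 0.1252]
orientation: [96.2, 89.9, -160.7]
force: [0.2, 0.3, -5.5]
opening: 0.0217
```

```bash
cat >> h.py <<'E'
def block(tag):
    """block top heights (mm) at vise y from the scene depth, relative to jaw-top 74"""
    c=np.array([.539,.0362]);a=np.radians(13.2);Rv=np.array([[np.cos(a),-np.sin(a)],[np.sin(a),np.cos(a)]])
    for n in('scene','top','wrist'):
        p,d,K,T=shot(n); C=cloud(d,K,T); V=(C[...,:2]-c)@Rv*1000; Z=C[...,2]*1000
        j=(abs(V[...,1])<50)&(V[...,0]>38)&(V[...,0]<70)&(abs(Z-74)<6); o=74-np.median(Z[j]) if j.sum()>20 else 0
        r=[]
        for y in(-50,-25,0,25,50):
            m=(abs(V[...,0])<20)&(abs(V[...,1]-y)<12)&(abs(Z-89)<9); r.append((y,int(m.sum()),round(float(np.median(Z[m])+o),1) if m.sum()>5 else None))
        print(n,'jaw',int(j.sum()),round(o,1),r)
E
python3 - <<'E'
from h import *
print(get_obs()['force'],get_obs()['moment'],get_obs()['tool_pos'])
E
```

```text
[ 0.19282061  0.27732253 -5.53358694] [ 0.00637915  0.12412684 -0.02755988] [ 0.49938935 -0.00529695  0.12515382]
```

Emit:
{"op": "move_arm", "data": {
  "commands": [
    [[-3,0,0,0],[-4,0,0,0],[0,0,0,0],[0,0,0,0]]
  ]
}}

```text
clock: 13.4
tool_pos: [0.5002, -0.0043, 0.1968]
orientation: [-71.8, 89.8, 31.4]
force: [-0.9, -0.8, -7.5]
opening: 0.0217
```

```bash
python3 - <<'E'
from h import *
block(1); print(get_obs()['tool_pos'],tool()[:3,0].round(4))
E
```

```text
scene jaw 365 3.7 [(-50, 95, 88.2), (-25, 97, 88.7), (0, 102, 88.8), (25, 102, 89.3), (50, 111, 89.9)]
top jaw 0 0 [(-50, 0, None), (-25, 0, None), (0, 0, None), (25, 0, None), (50, 0, None)]
wrist jaw 0 0 [(-50, 28, 85.3), (-25, 0, None), (0, 36, 86.0), (25, 3, None), (50, 0, None)]
[ 0.49885118 -0.00466239  0.19443849] [-2.2e-03 -2.0e-04 -1.0e+00]
```

Emit:
{"op": "move_arm", "data": {
  "commands": [
    [[0,0,4.5,0],[2,0,0,0],[2,0,0,0],[2,0,0,0],[1.3,0,0,0],[0.2,0,0,0],[0,0,0,0]]
  ]
}}

```text
clock: 14.25
tool_pos: [0.4885, 0.0389, 0.1196]
orientation: [104.4, 89.8, -152.4]
force: [-0.3, -0.2, -6.2]
opening: 0.0215
```

Emit:
{"op": "move_arm", "data": {
  "commands": [
    [[-3,0,0,0],[-4,0,0,0],[0,0,0,0],[0,0,0,0]]
  ]
}}

```text
clock: 14.65
tool_pos: [0.4895, 0.0396, 0.1903]
orientation: [-31.7, 90.0, 71.5]
force: [-0.3, 0.5, -6.7]
opening: 0.0218
```

```bash
python3 - <<'E'
from h import *
block(1); plan(vw(-.048,.015,.195,(.539,.0362),13.2),103.2)
E
```

```text
scene jaw 373 3.6 [(-50, 90, 87.9), (-25, 96, 88.1), (0, 104, 88.1), (25, 108, 87.8), (50, 112, 88.0)]
top jaw 77 1.4 [(-50, 9, 87.8), (-25, 3, None), (0, 0, None), (25, 0, None), (50, 0, None)]
wrist jaw 0 0 [(-50, 0, None), (-25, 0, None), (0, 1, None), (25, 0, None), (50, 1, None)]
tcp [0.4885 0.039  0.1887] x [-0.003 -0.001 -1.   ] zang 103.16 -> 103.2 spin -0.0007 y axis [-0.974 -0.228  0.003] shift cm [-0.63 -0.05  0.07] j6 -104.4
```

```bash
python3 - <<'E'
from h import *
p,d,K,T=shot('scene'); save('s3.png',cv2.resize(p[190:320,280:440],(640,520))); 
C=cloud(d,K,T)
for n in('scene','s2'):
    z=np.load(n+'.npz'); CC=cloud(z['d'],z['K'],z['T']); c=np.array([.539,.0362])
    for C_,t in((CC,n),(C,'now')):
        V=C_[...,:2]-c; a=np.radians(13.2); V=V@np.array([[np.cos(a),-np.sin(a)],[np.sin(a),np.cos(a)]])*1000; Z=C_[...,2]*1000
        f=lambda x0,x1,y0,y1,z0,z1:(lambda m:(int(m.sum()),np.round(np.median(Z[m]),1)))((V[...,0]>x0)&(V[...,0]<x1)&(V[...,1]>y0)&(V[...,1]<y1)&(Z>z0)&(Z<z1))
        print(t,'jaw',f(35,72,-50,50,60,80),'R',f(-18,18,-60,-40,80,100),'L',f(-18,18,40,60,80,100))
E
```

```text
scene jaw (435, np.float64(70.3)) R (71, np.float64(91.9)) L (86, np.float64(89.9))
now jaw (428, np.float64(70.4)) R (69, np.float64(84.4)) L (86, np.float64(84.5))
s2 jaw (433, np.float64(70.4)) R (72, np.float64(92.0)) L (88, np.float64(89.8))
now jaw (428, np.float64(70.4)) R (69, np.float64(84.4)) L (86, np.float64(84.5))
```

View pics/s3.png

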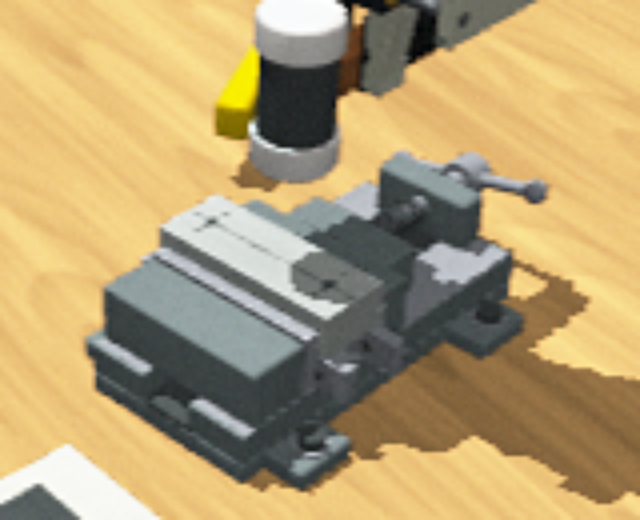

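Block ends are down 7.5 mm (right) and 5.4 mm (left) and now read level at 84.4/84.5 raw, so it is about home. Next, firm taps near each end to seat it, watching the force.

Emit:
{"op": "move_arm", "data": {
  "commands": [
    [[0,0,-2.7,0],[0,0,-2.8,0],[2.3,0,0,0],[2.3,0,0,0],[2.2,0,0,0],[0.3,0,0,0]]
  ]
}}

```text
clock: 15.45
tool_pos: [0.5004, -0.015, 0.1173]
orientation: [99.9, 89.7, -156.9]
force: [-6.3, -0.0, 7.2]
opening: 0.0217
```

Emit:
{"op": "move_arm", "data": {
  "commands": [
    [[0,0,0,0]]
  ]
}}

```text
clock: 15.55
tool_pos: [0.5013, -0.0145, 0.1182]
orientation: [98.3, 89.8, -158.5]
force: [0.4, -0.1, -5.9]
opening: 0.0216
```

Emit:
{"op": "move_arm", "data": {
  "commands": [
    [[-3,0,0,0],[-4.1,0,0,0],[0,0,3,0],[0,0,4,0],[0,0,1,0],[0,0,0,0]]
  ]
}}

```text
clock: 16.15
tool_pos: [0.4836, 0.0652, 0.1903]
orientation: [49.8, 90.0, 153.1]
force: [-0.3, -0.3, -5.8]
opening: 0.0219
```

```bash
cat >> h.py <<'E'
def lr():
    p,d,K,T=shot('scene'); C=cloud(d,K,T); V=C[...,:2]-np.array([.539,.0362]); a=np.radians(13.2); V=V@np.array([[np.cos(a),-np.sin(a)],[np.sin(a),np.cos(a)]])*1000; Z=C[...,2]*1000
    f=lambda x0,x1,y0,y1,z0,z1:(lambda m:(int(m.sum()),np.round(np.median(Z[m]),2)))((V[...,0]>x0)&(V[...,0]<x1)&(V[...,1]>y0)&(V[...,1]<y1)&(Z>z0)&(Z<z1))
    print('jaw',f(35,72,-50,50,60,80),'R',f(-18,18,-60,-40,80,100),'L',f(-18,18,40,60,80,100)); return p
E
python3 - <<'E'
from h import *
lr(); plan(vw(-.048,.04,.119,(.539,.0362),13.2),103.2)
E
```

```text
jaw (440, np.float64(70.44)) R (76, np.float64(84.41)) L (85, np.float64(84.59))
tcp [0.4837 0.0643 0.1902] x [-0.001 -0.    -1.   ] zang 103.29 -> 103.2 spin 0.0015 y axis [-0.974 -0.228  0.001] shift cm [7.12 0.05 0.  ] j6 -107.4
```

Emit:
{"op": "move_arm", "data": {
  "commands": [
    [[2.3,0,0,0],[2.4,0,0,0],[2.3,0,0,0],[0.3,0,0,0]]
  ]
}}

```text
clock: 16.6
tool_pos: [0.483, 0.0625, 0.116]
orientation: [106.8, 89.8, -150.1]
force: [-5.1, -0.2, 5.5]
opening: 0.022
```

Emit:
{"op": "move_arm", "data": {
  "commands": [
    [[-3,0,0,0],[-4.1,0,0,0],[0,0,0,0],[0,0,0,0]]
  ]
}}

```text
clock: 17.0
tool_pos: [0.4843, 0.0634, 0.189]
orientation: [-63.5, 89.9, 39.7]
force: [-1.2, -0.5, -7.1]
opening: 0.0217
```

```bash
python3 - <<'E'
from h import *
p=lr(); save('s4.png',cv2.resize(p[180:310,280:440],(640,520))); print(get_obs()['tool_pos'])
E
```

```text
jaw (438, np.float64(70.43)) R (75, np.float64(84.38)) L (87, np.float64(84.84))
[0.48333436 0.06313598 0.18778756]
```

View pics/s4.png

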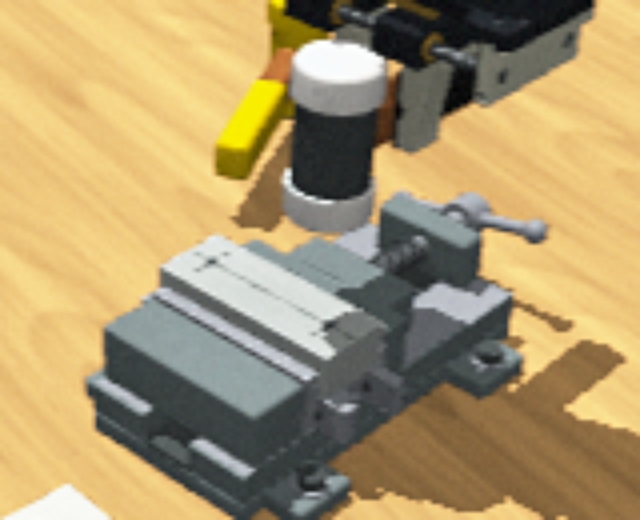

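```bash
cat >> h.py <<'E'
def slope(name='scene',n=6):
    r=[]
    for i in range(n):
        p,d,K,T=shot(name); C=cloud(d,K,T); V=C[...,:2]-np.array([.539,.0362]); a=np.radians(13.2); V=V@np.array([[np.cos(a),-np.sin(a)],[np.sin(a),np.cos(a)]])*1000; Z=C[...,2]*1000
        m=(abs(V[...,0])<19)&(abs(V[...,1])<60)&(abs(Z-88)<7)
        A=np.c_[V[m],np.ones(m.sum())]; s=np.linalg.lstsq(A,Z[m],rcond=None)[0]; k=abs(Z[m]-A@s)<1.5; s=np.linalg.lstsq(A[k],Z[m][k],rcond=None)[0]; r.append([s[2]-60*s[1],s[2]+60*s[1],s[0]*50])
    r=np.array(r); print(name,'R,L,xtilt',r.mean(0).round(2),'sd',r.std(0).round(2))
E
python3 - <<'E'
from h import *
slope()
for n in('scene','s2'):
    z=np.load(n+'.npz')
    import h; h.shot=lambda q,z=z:(z['p'],z['d'],z['K'],z['T']); slope(n,1)
E
```

```text
scene R,L,xtilt [84.29 84.53 -0.  ] sd [0.11 0.08 0.19]
scene R,L,xtilt [ 9.189e+01  8.956e+01 -6.000e-02] sd [0. 0. 0.]
s2 R,L,xtilt [91.95 89.4   0.42] sd [0. 0. 0.]
```

Emit:
{"op": "move_arm", "data": {
  "commands": [
    [[0,0,0.5,0],[2.4,0,0,0],[2.5,0,0,0],[2.4,0,0,0],[0.1,0,0,0]]
  ]
}}

```text
clock: 17.85
tool_pos: [0.4825, 0.0689, 0.1132]
orientation: [117.4, 89.9, -139.4]
force: [-0.1, 0.9, -4.8]
opening: 0.0217
```

Emit:
{"op": "move_arm", "data": {
  "commands": [
    [[-3,0,0,0],[-4.3,0,0,0],[0,0,-3,0],[0,0,-4,0],[0,0,-2,0],[0,0,0,0]]
  ]
}}

```text
clock: 18.45
tool_pos: [0.5035, -0.0207, 0.1875]
orientation: [137.6, 90.0, -119.4]
force: [-0.5, -0.3, -6.0]
opening: 0.0219
```

```bash
python3 - <<'E'
from h import *
slope(); print(get_obs()['tool_pos'])
for i in range(1):
    p,d,K,T=shot('scene'); C=cloud(d,K,T); V=C[...,:2]-np.array([.539,.0362]); a=np.radians(13.2); V=V@np.array([[np.cos(a),-np.sin(a)],[np.sin(a),np.cos(a)]])*1000; Z=C[...,2]*1000
    m=(V[...,0]>34)&(V[...,0]<70)&(abs(V[...,1])<54)&(abs(Z-70.4)<3); A=np.c_[V[m],np.ones(m.sum())]; s=np.linalg.lstsq(A,Z[m],rcond=None)[0]; print('jaw L-R over 120',s[1]*120, s[2])
E
```

```text
scene R,L,xtilt [84.33 84.44 -0.15] sd [0.09 0.09 0.18]
[ 0.50330073 -0.01825428  0.18754639]
jaw L-R over 120 -0.19392917001070487 70.53594441349892
```

```bash
python3 - <<'E'
from h import *
o=tool(); p,d,K,T=shot('scene'); C=cloud(d,K,T); tz=o[2,3]
h=o[:3,3]-.048*o[:3,1]; print('expected head',h)
b=p.astype(int); w=(b.min(2)>130)&(b.max(2)-b.min(2)<25)&(np.hypot(C[...,0]-h[0],C[...,1]-h[1])<.045)&(C[...,2]>.13)
q=C[w]; print(len(q),np.histogram(q[:,2]-tz,bins=np.arange(-.05,.09,.01)))
t=q[q[:,2]>np.percentile(q[:,2],98)-.012]; c0=t.mean(0)
s=np.linalg.lstsq(np.c_[t[:,:2]-c0[:2],np.ones(len(t))],t[:,2],rcond=None)[0]; ax=o[:3,1][:2]
print(len(t),c0,'top-tcp',c0[2]-tz,'tilt along handle deg',np.degrees(s[:2]@-ax),'across',np.degrees(s[:2]@o[:3,2][:2]))
save('s5.png',cv2.resize(p[140:300,260:420],(600,600)))
E
```

```text
expected head [ 0.5500471  -0.00726959  0.18756605]
442 (array([  0,   0,   9,  50,  56,   0,   0,   0,   0,  22,  84, 182,   0,
         0]), array([-5.0000000e-02, -4.0000000e-02, -3.0000000e-02, -2.0000000e-02,
       -1.0000000e-02,  6.9388939e-18,  1.0000000e-02,  2.0000000e-02,
        3.0000000e-02,  4.0000000e-02,  5.0000000e-02,  6.0000000e-02,
        7.0000000e-02,  8.0000000e-02,  9.0000000e-02]))
35 [ 0.54131503 -0.0395857   0.35180579] top-tcp 0.16424281645863226 tilt along handle deg -1.7909647207734547 across -0.5833386648012364
```

View pics/s5.png

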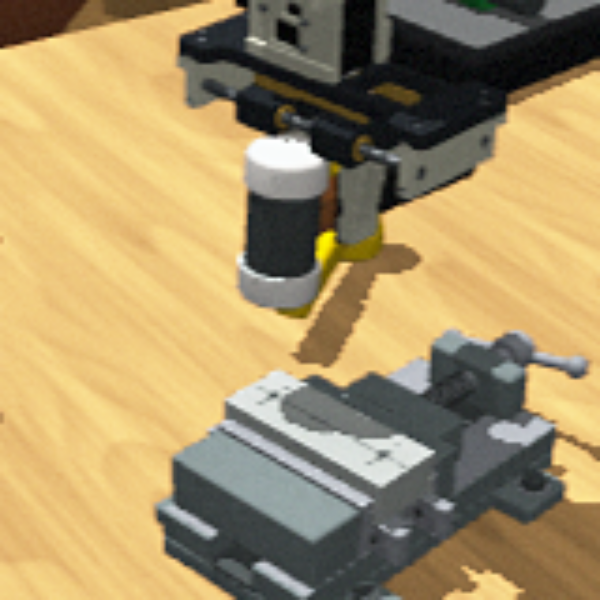

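The mallet has slipped in the grip, with the head about 6 mm up and slightly tilted. I'll set it down at its original spot, which also resets the grip, and then inspect the block closely.

```bash
python3 - <<'E'
from h import *
plan((.489,-.363,.06),101.3)
E
```

```text
tcp [ 0.5033 -0.0183  0.1875] x [ 0.  0. -1.] zang 103.24 -> 101.3 spin 0.0339 y axis [-0.981 -0.196 -0.   ] shift cm [ 12.75   8.16 -33.52] j6 -97.1
```

Emit:
{"op": "move_arm", "data": {
  "commands": [
    [[0,0,0,0.034],[0,1,-4.2,0],[0,1,-4.2,0],[0,1,-4.2,0],[0,1,-4.2,0],[0,1,-4.2,0],[0,1,-4.2,0],[0,1,-4.2,0]]
  ]
}}

```text
clock: 19.65
tool_pos: [0.492, -0.3223, 0.1876]
orientation: [-138.1, 90.0, -36.8]
force: [1.0, -0.3, -6.2]
opening: 0.022
```

Emit:
{"op": "move_arm", "data": {
  "commands": [
    [[0,1.1,-4.1,0],[2.5,0,0,0],[3,0,0,0],[3,0,0,0],[3,0,0,0],[1.3,0,0,0],[0,0,0,0]]
  ]
}}

```text
clock: 20.35
tool_pos: [0.4881, -0.3626, 0.0575]
orientation: [59.2, 89.8, 160.5]
force: [-0.3, 0.6, -5.6]
opening: 0.0218
```

Emit:
{"op": "move_arm", "data": {
  "commands": [
    [[0.6,0,0,0],[0.5,0,0,0],[0.4,0,0,0],[0.2,0,0,0],[0.2,0,0,0],[0,0,0,0]]
  ]
}}

```text
clock: 20.95
tool_pos: [0.4891, -0.3633, 0.0405]
orientation: [49.3, 90.0, 150.6]
force: [0.3, -0.8, -6.6]
opening: 0.0218
```

Emit:
{"op": "move_arm", "data": {
  "commands": [
    [[0.2,0,0,0],[0.2,0,0,0],[0,0,0,0]]
  ]
}}

```text
clock: 21.25
tool_pos: [0.4889, -0.3632, 0.0362]
orientation: [53.3, 90.0, 154.6]
force: [-0.7, -0.5, -5.8]
opening: 0.022
```

Emit:
{"op": "move_arm", "data": {
  "commands": [
    [[0.2,0,0,0],[0,0,0,0]]
  ]
}}

```text
clock: 21.45
tool_pos: [0.489, -0.3632, 0.0342]
orientation: [51.6, 90.0, 152.8]
force: [-0.4, 0.7, -5.1]
opening: 0.0216
```

Emit:
{"op": "move_arm", "data": {
  "commands": [
    [[0.2,0,0,0],[0,0,0,0]]
  ]
}}

```text
clock: 21.65
tool_pos: [0.489, -0.3632, 0.0322]
orientation: [54.4, 90.0, 155.7]
force: [-0.2, 0.7, -5.2]
opening: 0.0218
```

Emit:
{"op": "move_arm", "data": {
  "commands": [
    [[0.2,0,0,0],[0,0,0,0]]
  ]
}}

```text
clock: 21.85
tool_pos: [0.489, -0.3632, 0.0302]
orientation: [46.1, 90.0, 147.3]
force: [-0.0, 0.4, -6.0]
opening: 0.0216
```

Emit:
{"op": "move_arm", "data": {
  "commands": [
    [[0.2,0,0,0],[0,0,0,0]]
  ]
}}

```text
clock: 22.05
tool_pos: [0.489, -0.3632, 0.0282]
orientation: [55.3, 90.0, 156.5]
force: [-0.7, 0.6, -5.4]
opening: 0.0219
```

Emit:
{"op": "move_arm", "data": {
  "commands": [
    [[0.15,0,0,0],[0,0,0,0]]
  ]
}}

```text
clock: 22.25
tool_pos: [0.4891, -0.3634, 0.0278]
orientation: [-178.4, 90.0, -77.2]
force: [-3.2, 1.2, 1.2]
opening: 0.0216
```

Emit:
{"op": "move_arm", "data": {
  "commands": [
    [[0.15,0,0,0],[0,0,0,0]]
  ]
}}

```text
clock: 22.45
tool_pos: [0.4889, -0.3636, 0.0275]
orientation: [173.7, 90.0, -85.0]
force: [-8.0, 3.0, 13.2]
opening: 0.0219
```

```bash
python3 - <<'E'
from h import *
o=get_obs(); print(o['force'],o['moment'])
p,d,K,T=shot('scene'); C=cloud(d,K,T); save('s6.png',cv2.resize(p[140:260,200:360],(800,600)))
E
```

```text
[-7.99062859  2.99371865 13.23715908] [1.50341536 2.2878045  0.16604236]
```

View pics/s6.png

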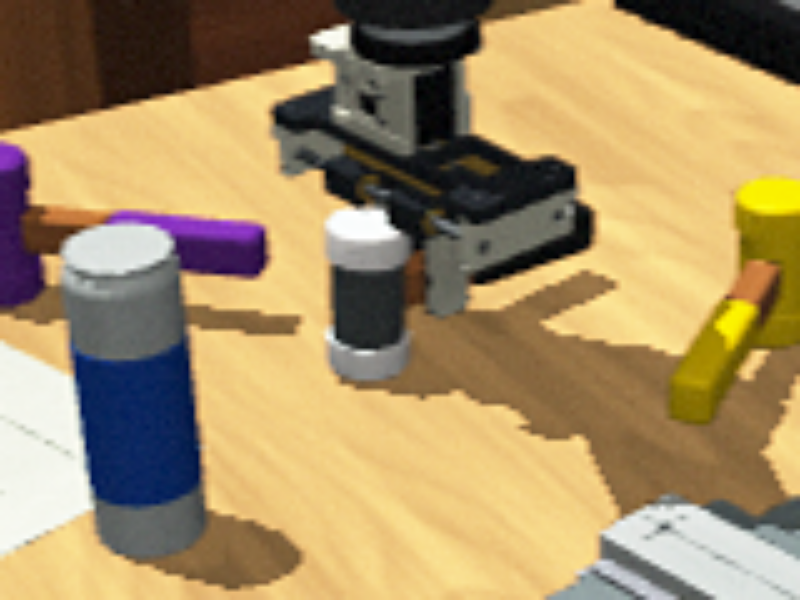

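Emit:
{"op": "move_arm", "data": {
  "commands": [
    [[-0.2,0,0,0],[0,0,0,0]]
  ]
}}

```text
clock: 22.7
tool_pos: [0.4895, -0.3634, 0.0278]
orientation: [-117.4, 89.9, -16.2]
force: [-0.6, -0.1, -4.1]
opening: 0.0217
```

Emit:
{"op": "move_arm", "data": {
  "commands": [
    [[0,0,0,0],[0,0,0,0],[0,0,0,0],[0,0,0,0],[0,0,0,0]]
  ],
  "jaw": 7
}}

```text
clock: 23.2
tool_pos: [0.4893, -0.3634, 0.0276]
orientation: [-133.4, 90.0, -32.2]
force: [0.3, -0.3, -0.6]
opening: 0.0562
```

Emit:
{"op": "move_arm", "data": {
  "commands": [
    [[-1,0,0,0],[-3,0,0,0],[-4,0,0,0],[-4,0,0,0],[-4,0,0,0],[-4,0,0,0],[-2,0,0,0],[0,0,0,0]]
  ]
}}

```text
clock: 24.0
tool_pos: [0.4906, -0.3642, 0.2526]
orientation: [-127.8, 89.6, -26.5]
force: [0.2, 0.5, 0.1]
opening: 0.0697
```

```bash
python3 - <<'E'
from h import *
slope('scene'); 
plan(vw(0,.08,.25,(.539,.0362),13.2),13.2)
p,d,K,T=shot('top'); C=cloud(d,K,T); p,d,K,T=shot('scene'); C=cloud(d,K,T)
b=p.astype(int); w=(b.min(2)>130)&(b.max(2)-b.min(2)<25)&(np.hypot(C[...,0]-.536,C[...,1]+.354)<.05)&(C[...,2]>.075)&(C[...,2]<.11); print(w.sum(),C[w].mean(0),np.percentile(C[w][:,2],[10,90]))
E
```

```text
scene R,L,xtilt [8.435e+01 8.439e+01 5.000e-02] sd [0.11 0.12 0.25]
tcp [ 0.4886 -0.3631  0.2464] x [-0.002  0.001 -1.   ] zang 101.23 -> 13.2 spin 1.5365 y axis [-0.228  0.974  0.001] shift cm [-0.33 45.72 14.02] j6 -60.5
165 [ 0.54198525 -0.34267917  0.08929539] [0.07918269 0.09471306]
```

```bash
python3 - <<'E'
from h import *
plan(vw(.09,0,.25,(.539,.0362),13.2),103.2)
E
```

```text
tcp [ 0.4888 -0.3632  0.2466] x [-0.002  0.001 -1.   ] zang 101.24 -> 103.2 spin -0.0343 y axis [-0.974 -0.228  0.001] shift cm [ -0.34 -23.    37.74] j6 -60.5
```

Emit:
{"op": "move_arm", "data": {
  "commands": [
    [[0,0,0,-0.034],[0,-2.3,3.8,0],[0,-2.3,3.8,0],[0,-2.3,3.8,0],[0,-2.3,3.8,0],[0,-2.3,3.8,0],[0,-2.3,3.8,0],[0,-2.3,3.8,0]]
  ]
}}

```text
clock: 25.2
tool_pos: [0.5854, -0.0658, 0.2472]
orientation: [97.4, 90.0, -159.4]
force: [1.1, -0.2, -0.5]
opening: 0.0695
```

Emit:
{"op": "move_arm", "data": {
  "commands": [
    [[0,-2.3,3.8,0],[0,-2.3,3.7,0],[0,-2.3,3.6,0],[0,0,0,0],[0,0,0,0],[0,0,0,0]]
  ]
}}

```text
clock: 25.8
tool_pos: [0.6268, 0.0557, 0.2471]
orientation: [104.1, 89.9, -152.7]
force: [-0.0, -1.6, 0.2]
opening: 0.07
```

```bash
cat > insp.py <<'E'
from h import *
a=np.radians(13.2);Rv=np.array([[np.cos(a),-np.sin(a)],[np.sin(a),np.cos(a)]]);c=np.array([.539,.0362])
def an(p,d,K,T,tag):
    C=cloud(d,K,T); V=(C[...,:2]-c)@Rv*1000; Z=C[...,2]*1000
    m=(abs(V[...,0])<20)&(abs(V[...,1])<60)&(abs(Z-88)<8); A=np.c_[V[m],np.ones(m.sum())]; s=np.linalg.lstsq(A,Z[m],rcond=None)[0]; k=abs(Z[m]-A@s)<1.5; s=np.linalg.lstsq(A[k],Z[m][k],rcond=None)[0]
    print(tag,'block R,L',(s[2]-60*s[1]).round(2),(s[2]+60*s[1]).round(2),k.sum())
    for sg in(1,-1):
        for x in(20,-20):
            m=(abs(V[...,0]-x)<8)&(sg*V[...,1]>66)&(sg*V[...,1]<120)&(abs(Z-55)<4)
            if m.sum()>5: print('  parallel',x,sg,m.sum(),'z',np.median(Z[m]).round(2),'end',np.percentile(sg*V[...,1][m],98).round(1))
    m=(V[...,0]>32)&(V[...,0]<70)&(abs(V[...,1])<52)&(abs(Z-74)<6); print('  jaw',m.sum(),np.median(Z[m]).round(2))
    m=(V[...,0]>-150)&(V[...,0]<80)&(abs(V[...,1])>110)&(abs(Z)<6); print('  table',m.sum(),np.median(Z[m]).round(2))
    return p
z=np.load('w1.npz'); an(z['p'],z['d'],z['K'],z['T'],'w1')
for i in range(3): p=an(*shot('wrist'),'now')
save('w5.png',p)
E
python3 insp.py
```

```text
w1 block R,L 92.71 90.29 7094
  parallel 20 1 441 z 55.23 end 112.8
  parallel -20 1 139 z 55.26 end 82.8
  parallel -20 -1 23 z 55.04 end 75.9
  jaw 5355 71.34
  table 12066 -0.77
now block R,L 85.25 85.25 7078
  parallel 20 1 119 z 55.23 end 79.3
  parallel -20 1 173 z 55.26 end 82.5
  parallel 20 -1 100 z 55.27 end 79.5
  parallel -20 -1 76 z 55.09 end 76.8
  jaw 4928 71.32
  table 81829 -0.77
now block R,L 85.24 85.21 7051
  parallel 20 1 120 z 55.31 end 79.3
  parallel -20 1 171 z 55.12 end 82.2
  parallel 20 -1 106 z 55.28 end 79.9
  parallel -20 -1 71 z 55.15 end 76.6
  jaw 4928 71.29
  table 81892 -0.77
now block R,L 85.24 85.26 7020
  parallel 20 1 115 z 55.29 end 79.7
  parallel -20 1 167 z 55.19 end 82.3
  parallel 20 -1 107 z 55.19 end 79.9
  parallel -20 -1 74 z 55.18 end 76.9
  jaw 4947 71.33
  table 81835 -0.76
```

View pics/w5.png

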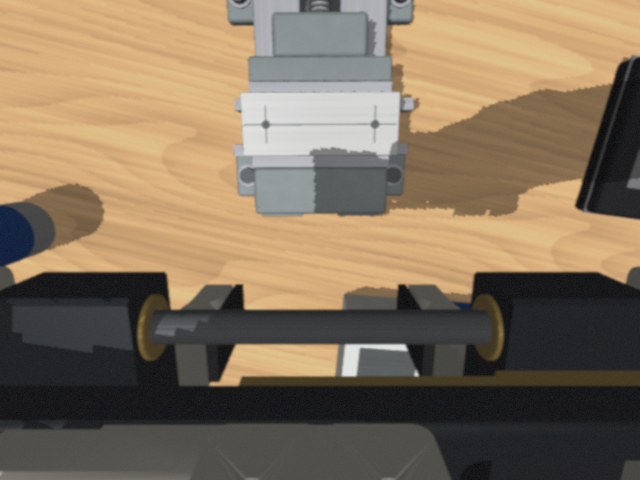

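The block top reads 85.25 mm at both ends and the parallels read 55.2 mm, so the block sits 30.0 mm above them. With the table at −0.77, that puts its top at 86.0 mm. Last, a check on the mallet, then hand in.

```bash
python3 - <<'E'
from h import *
p,d,K,T=shot('top'); C=cloud(d,K,T); z=np.load('top.npz')
b=p[225:262,385:416].astype(int); m=(b.min(2)>165).astype(np.uint8); n,l,s,c=cv2.connectedComponentsWithStats(m); i=1+s[1:,4].argmax(); uv=c[i]+[385,225]
print(uv,s[i],'head z',np.median(C[225:262,385:416][l==i][:,2]), np.median(C[270:298,404:408,2]),'before',np.median(cloud(z['d'],z['K'],z['T'])[270:298,404:408,2]))
for nm,(r,cc) in dict(carton=(slice(150,190),slice(185,240)),case=(slice(242,285),slice(142,168)),can=(slice(168,195),slice(358,378)),yellow=(slice(275,330),slice(328,378))).items():
    print(nm,np.abs(p[r,cc].astype(int)-z['p'][r,cc]).mean().round(1))
close_job()
E
```

```text
[400.19607843 241.79901961] [  8   9  16  16 204] head z 0.0957924445702828 0.06284018005352177 before 0.062091136919191214
carton 68.6
case 32.8
can 20.4
yellow 22.7
the job is handed in; nothing more can be done
```

The job is done and handed in at about 26 s. My last checks show the block seated on both parallels, but whether the parallels are locked was not tested by pushing on them.

I pushed the far parallel in, tapped the block down with four blows of the white-faced mallet, plus a last stroke near the left end that barely touched. Then I stood the mallet back where it had been.

**Last checks:**
- **Parallels:** the far parallel's ends are at vise y ≈ ±79.5 mm, and the near one's at +82 and −77 mm. Both lie under the whole block.
- **Block:** its top reads 85.25 mm at both ends. That is 30.0 mm above the parallels' tops, and 86.0 mm above the table after correcting for the table reading −0.77 mm.
- **Mallet:** the head top is at z = 95.8 mm, within a pixel of where it started, so it is standing upright.

**What went wrong or disagreed:**
- **Mallet slip:** the handle slipped about 9 mm in the grip while tapping. It stood square again when released.
- **Jaw tops:** they read about 71.3 mm instead of 74 mm in the depth images, so I used the parallels and the table as height references.
- **Bystanders:** the last before-and-after picture comparison shows differences at the carton, bit case, can and yellow mallet. I put this down to the arm and its shadow, but did not check separately. The arm never worked near any of them.

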